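Zero the gauge, then hold the bracket home in the corner fixture

TASK

While the checking fixture is still empty, zero its gauge: press the yellow button on the grey gauge unit fully down and let it come right back up. Then set the lug bracket flat on the fixture's steel plate and press it into the corner, its long side flush against the long blue fence and its end against the short blue fence, touching both at once. Finish while still holding it pressed firmly against both fences (do not let go), and leave the other things on the bench where they are.

Things in the scene. Friction and masses are not known exactly. Their poses are not given: they have to be found in the camera images.
- bracket: loose grey aluminium lug bracket, 0.28 to 0.56 kg: a rectangular foot 60 (x) x 90 (y) x 20 mm, with an upright lug in the middle of it, 24 mm thick (x), 44 mm long (y), flat-sided with a half-round top that reaches 66 mm above the underside, brass bush in its bore. Origin at the centre of the underside, z up. It is the same turned by half a turn. The lug is the place to grip, across its thickness. It may lie at either side of the fixture
- fixture: checking fixture, fixed to the bench: steel plate 130 (x) x 160 (y) x 10 mm. Origin at the centre of the underside; the plate's top is at z = 10 mm. The fences stand on it along the +x edge and the +y edge
- long_fence: blue fence fixed on the fixture, 130 mm long, 16 mm thick, 16 mm high above the plate, running along y; its frame is that of the fixture. Its face looks to -x and lies at x = 44 mm, from y = -80 to +50 mm; top at z = 26 mm. A slim gauge barrel sticks out behind it to x = 80 mm, at most 27 mm high
- short_fence: blue fence fixed on the fixture, 80 mm long, 16 mm thick, 16 mm high above the plate, running along x; its frame is that of the fixture. Its face looks to -y and lies at y = 59 mm, from x = -44 to +36 mm; top at z = 26 mm. A slim gauge barrel sticks out behind it to y = 105 mm, at most 27 mm high
- home (a point): point on the plate's top where the bracket's origin is when its 90 mm side touches the long fence and its 60 mm end touches the short fence; axes as the fixture's (the bracket's y axis then runs along the fixture's y axis, either way round)
- gauge_unit: grey gauge unit, a fixed box 74 (x) x 100 (y) x 34 mm with a display on top and the yellow button beside it. Origin at the centre of the underside. It stands at the side of the fixture where the bracket does not
- zero_button_top (a point): centre of the top of the round yellow button (28 mm across) in its round black housing, about 56 mm above the bench; it moves straight down
- zero_button (a joint): travel of the yellow spring button: 0 up, 0.006 m fully down, which takes 5 N
- tape_grey: bystander: grey roll of tape, 85 mm across, 25 mm high, lying flat; origin under its centre
- ball_joint: bystander: steel ball joint, 47 mm across, 99 mm high; origin under its centre
- steel_bush: bystander: turned steel tube, 42 mm across, 66 mm high; origin under its centre
- bush_1: bystander: steel and rubber bush, 32 mm across, 42 mm high; origin under its centre
- jar_b: bystander: small jar with a black cap, 42 mm across, 65 mm high; origin under its centre
- driver_red: bystander: screwdriver with a red handle, 194 mm long, 28 mm wide, lying; origin under its middle
There are look-alikes about, which are no part of the job. Leave any brown look-alike of the bracket alone. What is shaped like the gauge_unit but green is not meant.

How it is judged:
By the outcome, as a careful person would: the job done as asked, in the order asked, and still so for the second after the job is handed in, while the arm keeps its last pose, push and grip.
It also fails if it takes over 56 s, if anything falls off the work surface, if the arm or the gripper's body presses on something with over 40 N, if the wrist force passes 120 N, or if a joint passes its speed limit or range.

ROBOT

A 6-joint arm with a two-finger parallel gripper is mounted at the origin on a cart in front of the work surface, level with it; the furniture and walls round the work are solid. World frame = base frame: x ahead of the robot, y to its left, z up, the work surface at z = 0. Lengths are in mm, angles in rad, forces in N, time in s.
With the tool pointing down it reaches from about 300 to 850 mm from the base axis. Payload 4.2 kg.
Tool frame: the origin (TCP) lies at the very end of the fingers, on their centre line; the grasp point (between the pads) lies 19 mm behind it; z points along the fingers, y is the line along which they close (so a half turn about z gives the same grasp; the last joint's range is limited). The gripper opens to 91 mm and grips with 3 to 60 N. Pads are 32 mm wide; open, the fingers measure 118 mm over their backs; the gripper's body (76 mm by 178 mm) begins 60 mm behind the grasp point.
Start: joints at [1.32, 0.32, 1.565, -0, 1.257, -0.02], TCP at [131.536, 559.769, 213.976] pointing down, gripper open.
Joint ranges: [-3.11, 3.11], [-0.84, 2.01], [0.21, 2.61], [-1.34, 4.49], [0.05, 2.63], [-2.56, 2.56]. Speed limits (rad/s): [2.57, 2.57, 3.14, 3.14, 3.14, 3.14].

INTERFACE

Orientations are given as [roll, pitch, yaw] about the fixed x, y, z axes, in that order (R = Rz(yaw) Ry(pitch) Rx(roll)).
In Python, from bench import robot gives the robot as it stands.
- The arm moves only by the tool drive_tool, never from a script. Its arguments are lists of equal length, an entry for each row: "linear": the shift along the tool's x, y, z in cm, a list of three; "dr": the turn, a rotation vector about the tool's x, y, z in rad, a list of three; "jaw": the closure in counts, from 0 (fully open) to 255 (shut). A call has 1 to 8 rows; each row is the pose to reach, as a shift and turn from the pose commanded when the call began, along the tool's axes at that moment; what a row does not reach only later rows make up. A row lasts 1/8 s, in which the tool goes at most 62.5 mm and 10.7 degrees, less where a joint would pass 70% of its speed; a pose out of reach is approached as far as the arm can. A call with a gripper value outside its range is refused whole. The fingers move at their own pace and stop on an object; "squeeze" is the grip in N (left out, the last holds). Time passes only in rows, so rows that repeat a pose let the fingers close. It gives the time, the measured TCP pose, the force, the opening and the grip force at its end, in the units of the state.
- robot.read_state(): the state, without advancing time (a new reading comes with each control period).
- robot.grab_frame(name): name is "scene" or "top" or "wrist"; returns (picture, depth): 480x640x3 uint8, red, green, blue; 480x640 float32, mm along the optical axis (not along the pixel's ray), 0 where there is no reading.
- robot.camera_params(name): a dict with "K" (3x3 intrinsics, pixels), "rvec" (rotation vector, rad) and "tvec" (3), from world to camera coordinates, as OpenCV has them. Camera axes: x right, y down, z forward; pixel columns grow to the right and rows downward; lengths in mm; the calibration is good to about 2 mm. A picture is of the moment at which its call begins: read the wrist's pose just before it. camera_params takes no time and is no camera call; for the wrist camera it gives the pose at the moment of the call.
- robot.hand_in(): hands the job in; it is judged then, once.
The state is a dict: "clock": time; "joint_positions": joint angles; "dq": joint speeds; "joint_efforts": joint torques, N m; "position": TCP position; "eef_rot": TCP orientation; "wrist_force": force on the tool from outside, world axes, zero at the start; "wrist_torque": the same for the moment, N m; "opening": finger opening in mm; "grip_force": force on a finger pad.
Only numpy, scipy, OpenCV 4.12 (cv2) and the standard library are available. Lean on these libraries where they do the work, as an engineer would, in place of code of your own. Each camera call takes 0.05 s, during which the arm holds its last target. There are 200 camera calls.

## Working session

There is one attempt and no reset: what is moved stays moved. The work goes in short steps, Python scripts to look and compute and a tool call to move; the robot and the scene stay as the last step left them, time stands still between calls to the robot, and variables do not carry over. Pictures are saved under pics/ and viewed, at most 10 in all, crops included, and the job is handed in when it is done.

Besides the shell and the picture viewer there is one more tool, called by a JSON object that holds its "method" and its "body", one argument or row to a line. drive_tool: Moves the arm, as the interface text tells. Its arguments: {"type":"object","properties":{"linear":{"type":"array","items":{"type":"array","items":{"type":"number"}}},"dr":{"type":"array","items":{"type":"array","items":{"type":"number"}}},"jaw":{"type":"array","items":{"type":"number"}},"squeeze":{"type":"number"}},"required":["linear","dr","jaw"]}

```bash
ls; mkdir -p pics
cat > h.py <<'E'
import numpy as np, cv2, pickle
from bench import robot
def grab(n):
    st=robot.read_state(); p=robot.camera_params(n); im,d=robot.grab_frame(n)
    pickle.dump((im,d,p,st),open(n+'.pkl','wb')); return im,d,p,st
def load(n): return pickle.load(open(n+'.pkl','rb'))
def cloud(d,p):
    K=np.array(p['K']);R=cv2.Rodrigues(np.array(p['rvec'],float))[0];t=np.array(p['tvec'],float).ravel()
    v,u=np.mgrid[:d.shape[0],:d.shape[1]]
    c=np.stack([(u-K[0,2])/K[0,0]*d,(v-K[1,2])/K[1,1]*d,d],-1)
    return (c-t)@R
def ray(uv,z,p):
    K=np.array(p['K']);R=cv2.Rodrigues(np.array(p['rvec'],float))[0];t=np.array(p['tvec'],float).ravel()
    uv=np.atleast_2d(uv).astype(float)
    r=np.c_[(uv-[K[0,2],K[1,2]])/[K[0,0],K[1,1]],np.ones(len(uv))]@R
    o=-t@R; s=(z-o[2])/r[:,2]
    return o+r*s[:,None]
def save(n,im): cv2.imwrite('pics/'+n+'.png',im[...,::-1])
E
python3 - <<'E'
from h import *
for n in('top','scene'):
    im,d,p,st=grab(n); save(n+'0',im); R=cv2.Rodrigues(np.array(p['rvec'],float))[0]; print(n,-np.array(p['tvec']).ravel()@R,R[2])
print(st)
E
```

```text
pics
top [ 290.67635262 -107.03925821 1508.38892022] [ 0.17218994  0.01121517 -0.98499992]
scene [ 163.26146731 -892.70922674  743.16346469] [ 0.36002046  0.71746629 -0.59634502]
{'clock': 0.05, 'joint_positions': array([ 1.31999663e+00,  3.20262033e-01,  1.56563929e+00,  8.04078492e-07,
        1.25741721e+00, -1.99906969e-02]), 'dq': array([-0.00165949, -0.00201889, -0.00174897,  0.00176695, -0.00179626,
        0.00080928]), 'joint_efforts': array([ 4.11500287e-05, -4.13710606e+01, -2.32789099e+01,  7.29809655e-02,
        4.19388840e-02, -5.51409141e-05]), 'position': array([131.41016591, 559.27100427, 213.15287631]), 'eef_rot': array([-3.13986714e+00, -3.52634752e-05,  2.91078338e+00]), 'wrist_force': array([ 0.04418288, -0.4218118 , -0.9061051 ]), 'wrist_torque': array([-0.02413363, -0.04352624,  0.04720661]), 'grip_force': 0.0, 'opening': 90.51449811401154}
```

View pics/top0.png

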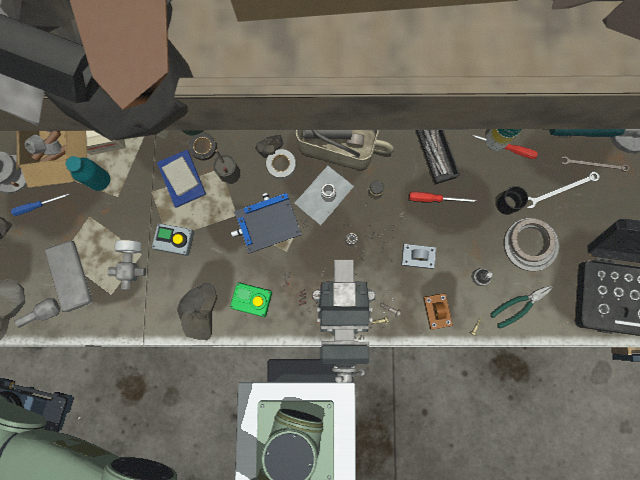

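View pics/scene0.png

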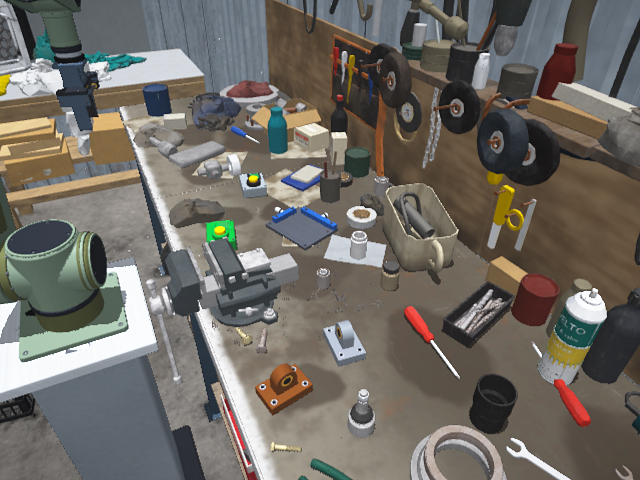

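The top view shows the candidates. Bracket: grey lug bracket at (418,256) is the one I want, brown look-alike at (438,310) is not. Gauge: grey unit at (173,239) with its button at (180,239) is the one I want, green one at (251,299) is not. The fixture is at (268,222) with its blue fences on the upper and left sides, and the blue book at (180,178) is something else. A vise stands at (345,305).

Run:
```python
from h import *
im,d,p,st=load('top'); X=cloud(d,p); hsv=cv2.cvtColor(im,cv2.COLOR_RGB2HSV)
for n,uv in dict(bracket=(418,256),foot=(408,262),plate=(275,232),button=(180,239),unit=(162,250),base=(290,455),vise=(345,300),arm=(100,440)).items(): print(n,X[uv[1],uv[0]].round(1))
# yellow button
box=np.zeros(d.shape,bool);box[220:260,150:200]=1
m=(cv2.inRange(hsv,(22,120,120),(35,255,255))>0)&box
v,u=np.nonzero(m);print('btn px',u.mean(),v.mean(),m.sum(),ray([u.mean(),v.mean()],56,p),np.median(X[m],0))
# blue fences
box[:]=0;box[185:260,225:305]=1
m=(cv2.inRange(hsv,(100,120,60),(125,255,255))>0)&box
n,l,s,c=cv2.connectedComponentsWithStats(m.astype(np.uint8))
for i in range(1,n):
    if s[i,4]>15:
        v,u=np.nonzero(l==i);P=ray(np.c_[u,v],26,p)[:,:2];r=cv2.minAreaRect(P.astype(np.float32));print(s[i],r, np.median(X[l==i],0))
# bracket
a=X[240:275,398:442]; mm=(a[...,2]>12)&(a[...,2]<26);r=cv2.minAreaRect(a[mm][:,:2].astype(np.float32));print('foot',r)
mm=a[...,2]>40;print('lug',cv2.minAreaRect(a[mm][:,:2].astype(np.float32)),a[...,2].max())
a=np.hstack([cv2.resize(im[185:265,140:310],None,fx=2.3,fy=2.3,interpolation=cv2.INTER_CUBIC),cv2.resize(im[235:315,395:475],None,fx=2.3,fy=2.3,interpolation=cv2.INTER_CUBIC)]);save('crop1',a)
```

```text
bracket [ 488.4 -332.1   66.2]
foot [ 478.4 -311.5   16.3]
plate [564.9  62.5  14.3]
button [537.7 318.4  59.7]
unit [511.6 375.9  30.7]
base [  9.2  -3.3 213.3]
vise [ 367.2 -132.9  120.3]
arm [-173.3  902.6 -898.5]
btn px 177.38823529411764 238.47058823529412 85 [[539.80329784 326.77977678  56.        ]] [539.45460981 327.13370127  56.46770159]
[244 193  44  21 272] ((646.5442504882812, 88.93794250488281), (18.376676559448242, 128.9667510986328), 19.692501068115234) [646.44862138  89.298252    26.38011496]
[238 217  14  28 156] ((566.7703247070312, 146.56500244140625), (80.34088134765625, 16.817472457885742), 19.586225509643555) [566.09644365 146.65586673  26.03120263]
foot ((495.6874694824219, -341.16455078125), (92.68863677978516, 60.569393157958984), 83.50447082519531)
lug ((408.3074645996094, -226.18231201171875), (42.95741271972656, 332.08917236328125), 37.2635612487793) 1508.3889202205319
```

View pics/crop1.png

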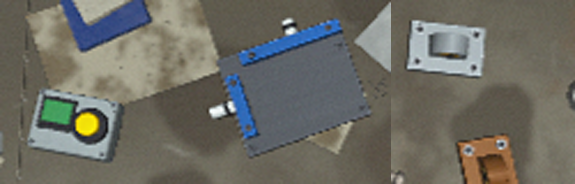

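```bash
cat >> h.py <<'E'
def to(x,y,z,yaw):
    from scipy.spatial.transform import Rotation as Ro
    st=robot.read_state(); R=Ro.from_euler('xyz',st['eef_rot']).as_matrix()
    T=Ro.from_euler('xyz',[np.pi,0,yaw]).as_matrix()
    print('lin cm',(R.T@(np.array([x,y,z])-st['position'])/10).round(2),'dr',Ro.from_matrix(R.T@T).as_rotvec().round(3),'pos',st['position'].round(1),'F',st['wrist_force'].round(1),'q',st['joint_positions'].round(2),'t',st['clock'])
E
python3 - <<'E'
from h import *
to(539.8,326.8,130,2.11)
im,d,p,st=load('top'); X=cloud(d,p)
print(X[228:250:1,168:190:2,2].round(0).astype(int))
E
```

```text
lin cm [-45.07 -13.28   8.34] dr [-0.001  0.001  0.801] pos [131.4 559.3 213.2] F [-1.4 -0.   0.1] q [ 1.32  0.32  1.57 -0.    1.26 -0.02] t 0.1
[[  36   36   35   38   34   34   37   32   37   34    8]
 [  37   36   38   33   33   30   35   43   31   31   32]
 [  30   31   34   36   38   33   39   36   42   37   38]
 [  37   29   39   38   36   32   33   34   34   30   35]
 [  36   35   37   32   48   47   47   35   34   37   31]
 [  35   35   29   46   47   47   44   52   40   37   36]
 [  39   37   37   49   53   57   44   40   43   35   31]
 [  40   34   45   53   57   56   55   40   45   37   34]
 [  33   39   47   66   60   57   59   49   45   35   34]
 [  41   32   46   57   62   53   55   51   47   39   39]
 [  35   31   46   57   64   57   66   58   46   42   30]
 [  35   38   46   52   53   63   60   58   47   40   40]
 [  38   37   44   47   60   59   59   56   42   43   30]
 [  38   36   45   60   55   51   57   48   41   41   36]
 [  35   35   44   50   57   53   57   51   54   35   35]
 [  37   28   46   43   52   59   51   51   44   33   32]
 [  36   35   43   49   43   45   47   49   44   39   31]
 [  30   32   38   54   44   40   43   41   40   41   30]
 [  36   34   33   30   43   47   47   31   35   40   27]
 [  37 1508   35   31   33   40   38   38   33   36   19]
 [  34   34   37   43   33   29   34   32   42   36   24]
 [  32   36   39   30   35   35   37   37   33   32   15]]
```

{"method": "drive_tool", "body": {
  "linear": [
    [-5.6,-1.7,1],
    [-11.2,-3.4,2],
    [-16.8,-5.1,3],
    [-22.4,-6.8,4],
    [-28,-8.4,5],
    [-33.6,-10,6],
    [-39.2,-11.6,7],
    [-45.1,-13.3,8.3]
  ],
  "dr": [
    [0,0,0.1],
    [0,0,0.2],
    [0,0,0.3],
    [0,0,0.4],
    [0,0,0.5],
    [0,0,0.6],
    [0,0,0.7],
    [0,0,0.8]
  ],
  "jaw": [255,255,255,255,255,255,255,255],
  "squeeze": 20
}}

```text
clock: 1.1
position: [541.4, 326.2, 130.5]
eef_rot: [3.142, -0.0, 2.107]
wrist_force: [0.9, 0.6, -0.2]
opening: 14.0
grip_force: 0.0
```

Run:
```python
from h import *
im,d,p,st=grab('wrist'); save('w1',im)
to(539.8,326.8,60,2.11); X=cloud(d,p); hsv=cv2.cvtColor(im,cv2.COLOR_RGB2HSV)
m=(cv2.inRange(hsv,(22,120,120),(35,255,255))>0)
n,l,s,c=cv2.connectedComponentsWithStats(m.astype(np.uint8))
for i in range(1,n):
    if s[i,4]>200: print(s[i],c[i],ray(c[i],56,p),np.median(X[l==i],0))
print(robot.read_state()['opening'])
```

```text
lin cm [ 0.88 -0.41  6.82] dr [ 0.001  0.005 -0.008] pos [547.5 321.6 128.3] F [ 5.4 -1.8 -1. ] q [ 0.52  0.47  1.55 -0.01  1.12 -0.01] t 1.15
[ 294  231   51   54 2006] [318.54636092 257.33200399] [[540.64493191 326.75333049  56.        ]] [540.68342812 326.64965132  55.64314821]
[259 317  12  75 301] [263.35880399 355.8372093 ] [[543.84964898 253.02789534  56.        ]] [514.96517492 349.11760129 229.70443431]
[366 347  11  45 207] [371.92270531 369.80676329] [[608.25049832 279.82616055  56.        ]] [533.79393388 357.14315936 230.11590464]
9.970160693991762
```

View pics/w1.png

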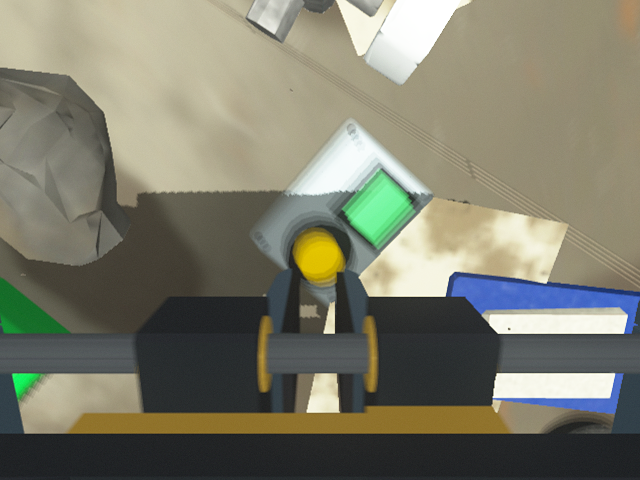

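The wrist view shows the grey unit with its yellow button at (318,257), and the fingers right over it. I'll go down to just above the button.

{"method": "drive_tool", "body": {
  "linear": [
    [0,0,3],
    [0,0,5],
    [0,0,6],
    [0,0,6.5],
    [0,0,6.5]
  ],
  "dr": [
    [0,0,0],
    [0,0,0],
    [0,0,0],
    [0,0,0],
    [0,0,0]
  ],
  "jaw": [255,255,255,255,255]
}}

```text
clock: 1.78
position: [540.0, 327.5, 66.3]
eef_rot: [3.141, -0.0, 2.111]
wrist_force: [-0.0, -0.8, 0.3]
opening: 0.5
grip_force: 0.0
```

Run:
```python
from h import *
to(540.5,326.8,49,2.11)
```

```text
lin cm [-0.09  0.    1.73] dr [ 0.001 -0.     0.001] pos [540.  327.5  66.3] F [-0.  -0.8  0.3] q [ 0.53  0.53  1.63  0.    0.99 -0.01] t 1.775
```

{"method": "drive_tool", "body": {
  "linear": [
    [-0.1,0,0.6],
    [-0.1,0,1.0],
    [-0.1,0,1.3],
    [-0.1,0,1.5],
    [-0.1,0,1.6]
  ],
  "dr": [
    [0,0,0],
    [0,0,0],
    [0,0,0],
    [0,0,0],
    [0,0,0]
  ],
  "jaw": [255,255,255,255,255]
}}

```text
clock: 2.4
position: [540.6, 326.5, 50.4]
eef_rot: [3.141, 0.0, 2.111]
wrist_force: [-1.1, -0.5, 5.4]
opening: 0.7
grip_force: 2.4
```

{"method": "drive_tool", "body": {
  "linear": [
    [0,0,0.1],
    [0,0,0.2],
    [0,0,0.2]
  ],
  "dr": [
    [0,0,0],
    [0,0,0],
    [0,0,0]
  ],
  "jaw": [255,255,255]
}}

```text
clock: 2.78
position: [540.6, 326.5, 50.1]
eef_rot: [3.14, 0.0, 2.111]
wrist_force: [-3.3, -2.1, 13.5]
opening: 0.8
grip_force: 6.7
```

Button bottomed at 50 mm with 13.5 N. I'll lift, then travel to the bracket.

{"method": "drive_tool", "body": {
  "linear": [
    [0,0,-3],
    [0,0,-9],
    [-4,-2.8,-12],
    [-9,-6.2,-12],
    [-14,-9.7,-12],
    [-19,-13.2,-12],
    [-24,-16.6,-12],
    [-29,-20,-12]
  ],
  "dr": [
    [0,0,0],
    [0,0,0],
    [0,0,0.1],
    [0,0,0.2],
    [0,0,0.3],
    [0,0,0.4],
    [0,0,0.5],
    [0,0,0.65]
  ],
  "jaw": [255,255,255,255,200,100,0,0]
}}

```text
clock: 3.78
position: [517.6, -27.0, 167.7]
eef_rot: [3.141, -0.0, 1.456]
wrist_force: [1.0, -0.0, -0.3]
opening: 37.7
grip_force: 0.0
```

Run:
```python
from h import *
to(495.7,-341.2,160,1.457)
im,d,p,st=grab('top'); save('t2',im[180:300,120:460])
```

```text
lin cm [-31.47   1.41   0.77] dr [ 0.    -0.    -0.001] pos [517.6 -27.  167.7] F [ 1.  -0.  -0.3] q [-0.07  0.27  1.76  0.    1.11  0.04] t 3.775
```

{"method": "drive_tool", "body": {
  "linear": [
    [-5,0.2,0],
    [-11,0.5,0],
    [-17,0.8,0],
    [-23,1,0],
    [-28,1.3,0],
    [-31.5,1.4,0.5],
    [-31.5,1.4,0.5],
    [-31.5,1.4,0.5]
  ],
  "dr": [
    [0,0,0],
    [0,0,0],
    [0,0,0],
    [0,0,0],
    [0,0,0],
    [0,0,0],
    [0,0,0],
    [0,0,0]
  ],
  "jaw": [0,0,0,0,0,0,0,0]
}}

```text
clock: 4.82
position: [497.3, -339.0, 162.5]
eef_rot: [-3.141, -0.001, 1.461]
wrist_force: [0.3, 1.1, -0.3]
opening: 91.2
grip_force: 0.0
```

Run:
```python
from h import *
im,d,p,st=grab('wrist'); save('w2',im); X=cloud(d,p)
a=(X[...,2]>15)&(X[...,2]<24)&(abs(X[...,0]-496)<70)&(abs(X[...,1]+341)<70)
b=(X[...,2]>30)&(X[...,2]<75)&(abs(X[...,0]-496)<70)&(abs(X[...,1]+341)<70)
for m in(a,b):
    m=cv2.morphologyEx(m.astype(np.uint8),cv2.MORPH_OPEN,np.ones((3,3)))>0
    v,u=np.nonzero(m);print(m.sum(),u.mean(),v.mean(),cv2.minAreaRect(X[m][:,:2].astype(np.float32)),X[m][:,2].max(), X[m][:,:2].mean(0))
m=b&(X[...,2]>50);print('lug top',cv2.minAreaRect(X[m][:,:2].astype(np.float32)))
to(495.7,-341.2,26,1.457)
```

```text
6843 315.5059184568172 228.92927078766624 ((494.06756591796875, -341.4896240234375), (90.07456970214844, 59.99718475341797), 83.53176879882812) 23.854091102838666 [ 494.63141197 -337.21687862]
2422 315.0685383980182 242.28323699421966 ((494.2356262207031, -340.6884765625), (42.865238189697266, 23.97584342956543), 83.51970672607422) 67.7339197613717 [ 494.68505173 -336.54072692]
lug top ((494.1134338378906, -341.1642761230469), (41.95407485961914, 23.969186782836914), 83.80914306640625)
lin cm [-0.28 -0.14 13.67] dr [-0.    -0.001  0.005] pos [ 497.4 -338.7  162.7] F [-0.3  0.6  0. ] q [-0.62  0.4   1.58  0.    1.17 -0.51] t 4.875
```

View pics/w2.png

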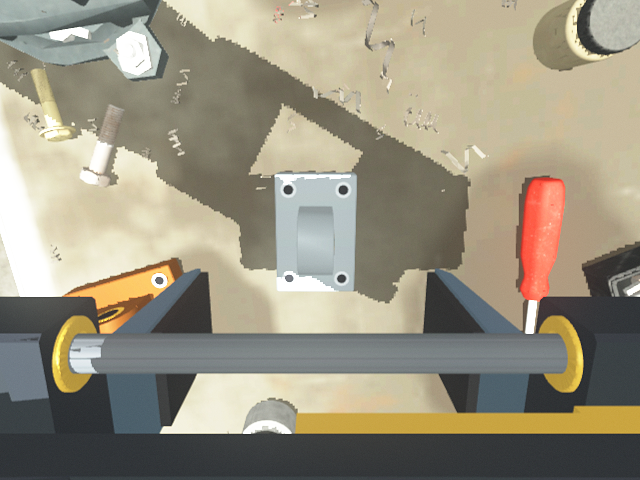

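The wrist view shows the grey lug bracket at (315,232), centred between the fingers. The brown one is at lower left (120,290), clear of them. Partly closing the jaw and descending.

{"method": "drive_tool", "body": {
  "linear": [
    [-0.28,-0.3,4],
    [-0.28,-0.3,8],
    [-0.28,-0.3,8],
    [-0.28,-0.3,11],
    [-0.28,-0.3,12.8],
    [-0.28,-0.3,13.5],
    [-0.28,-0.3,13.6]
  ],
  "dr": [
    [0,0,0],
    [0,0,0],
    [0,0,0],
    [0,0,0],
    [0,0,0],
    [0,0,0],
    [0,0,0]
  ],
  "jaw": [110,110,110,110,110,110,110]
}}

```text
clock: 5.75
position: [494.9, -342.3, 28.1]
eef_rot: [3.14, 0.001, 1.461]
wrist_force: [-0.3, 0.4, 1.0]
opening: 51.8
grip_force: 0.0
```

{"method": "drive_tool", "body": {
  "linear": [
    [0,0,0],
    [0,0,0],
    [0,0,0],
    [0,0,0],
    [0,0,0],
    [0,0,0]
  ],
  "dr": [
    [0,0,0],
    [0,0,0],
    [0,0,0],
    [0,0,0],
    [0,0,0],
    [0,0,0]
  ],
  "jaw": [255,255,255,255,255,255],
  "squeeze": 40
}}

```text
clock: 6.5
position: [494.6, -342.5, 27.4]
eef_rot: [3.14, 0.0, 1.461]
wrist_force: [2.4, 0.3, 4.3]
opening: 23.8
grip_force: 40.0
```

{"method": "drive_tool", "body": {
  "linear": [
    [0,0,-2],
    [0,0,-6],
    [0,0,-11],
    [4,0.5,-14],
    [9,1,-14],
    [14.5,1.7,-14],
    [20,2.4,-14],
    [25.5,3,-14]
  ],
  "dr": [
    [0,0,0],
    [0,0,0],
    [0,0,0],
    [0,0,0],
    [0,0,-0.1],
    [0,0,-0.2],
    [0,0,-0.3],
    [0,0,-0.4]
  ],
  "jaw": [255,255,255,255,255,255,255,255]
}}

```text
clock: 7.5
position: [550.5, -90.4, 165.2]
eef_rot: [-3.138, -0.002, 1.864]
wrist_force: [0.9, 0.2, -5.1]
opening: 23.9
grip_force: 40.0
```

Run:
```python
from h import *
to(595.2,90.3,167,1.917); s=robot.read_state();print(s['opening'],s['grip_force'])
```

```text
lin cm [16.01  9.5  -0.2 ] dr [-0.004 -0.002 -0.053] pos [550.5 -90.4 165.2] F [ 0.9  0.2 -5.1] q [-0.18  0.33  1.68 -0.    1.14 -0.48] t 7.5
23.875524420321433 39.99783525297971
```

{"method": "drive_tool", "body": {
  "linear": [
    [4,2.4,0],
    [8,4.8,0],
    [12,7.2,0],
    [15,8.9,0],
    [16,9.5,0],
    [16,9.5,0],
    [16,9.5,0],
    [16,9.5,0]
  ],
  "dr": [
    [0,0,-0.02],
    [0,0,-0.05],
    [0,0,-0.053],
    [0,0,-0.053],
    [0,0,-0.053],
    [0,0,-0.053],
    [0,0,-0.053],
    [0,0,-0.053]
  ],
  "jaw": [255,255,255,255,255,255,255,255]
}}

```text
clock: 8.5
position: [596.8, 87.2, 166.9]
eef_rot: [-3.141, 0.0, 1.912]
wrist_force: [-0.4, -0.8, -4.5]
opening: 24.3
grip_force: 40.0
```

Run:
```python
from h import *
im,d,p,st=grab('wrist'); save('w3',im); X=cloud(d,p); hsv=cv2.cvtColor(im,cv2.COLOR_RGB2HSV)
m=(cv2.inRange(hsv,(100,120,50),(125,255,255))>0)&(abs(X[...,2]-24)<8)
n,l,s,c=cv2.connectedComponentsWithStats(m.astype(np.uint8))
for i in range(1,n):
    if s[i,4]>300:
        k=(l==i)&(abs(X[...,2]-26)<2);P=X[k]; v,u=np.nonzero(k)
        print(s[i],cv2.minAreaRect(P[:,:2].astype(np.float32)),np.median(P[:,2]),cv2.minAreaRect(ray(np.c_[u,v],26,p)[:,:2].astype(np.float32)))
a=(X[...,2]>145)&(X[...,2]<180)
m=(abs(X[...,2]-158)<5);print('foot top',m.sum())
if m.sum()>50: print(cv2.minAreaRect(X[m][:,:2].astype(np.float32)),np.median(X[m][:,2]))
to(595.2,90.3,40,1.917)
```

```text
[ 249  127  114   24 2388] ((565.073974609375, 147.94175720214844), (79.76109313964844, 15.768573760986328), 19.52559471130371) 26.133371144576003 ((565.1185302734375, 147.98110961914062), (79.49598693847656, 15.692523002624512), 19.52471160888672)
[ 371  162   25  140 1152] ((642.113525390625, 101.33029174804688), (15.676033973693848, 105.91426086425781), 20.747196197509766) 26.02453008022463 ((642.556884765625, 101.68820190429688), (15.722824096679688, 105.7839584350586), 21.44195556640625)
foot top 10458
((595.4187622070312, 88.1791000366211), (60.24397277832031, 90.54740905761719), 19.55608367919922) 159.57201520975593
lin cm [ 0.34 -0.06 12.7 ] dr [-0.     0.    -0.005] pos [597.   87.3 167. ] F [ 0.1  1.3 -4.4] q [ 0.13  0.4   1.57 -0.    1.18 -0.22] t 8.55
```

View pics/w3.png

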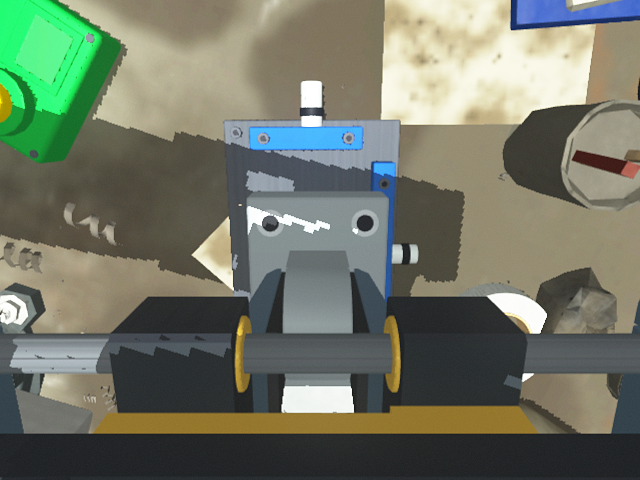

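The wrist view shows the bracket held above the plate, with the short fence at (306,138) and the long fence at (383,230). Its yaw (19.56°) matches the fixture (19.53°). Clearances are about 9.5 mm to the long fence and 13.5 mm to the short one, so I'll lower it straight.

{"method": "drive_tool", "body": {
  "linear": [
    [0,0,4],
    [0,0,8],
    [0,0,11],
    [0,0,12],
    [0,0,12.3],
    [0,0,12.5],
    [0,0,12.5]
  ],
  "dr": [
    [0,0,0],
    [0,0,0],
    [0,0,0],
    [0,0,0],
    [0,0,0],
    [0,0,0],
    [0,0,0]
  ],
  "jaw": [255,255,255,255,255,255,255]
}}

```text
clock: 9.43
position: [597.8, 88.5, 43.1]
eef_rot: [3.14, 0.0, 1.914]
wrist_force: [1.0, 0.5, -5.5]
opening: 24.2
grip_force: 40.0
```

{"method": "drive_tool", "body": {
  "linear": [
    [0,0,0.2],
    [0,0,0.4],
    [0,0,0.5],
    [0,0,0.5]
  ],
  "dr": [
    [0,0,0],
    [0,0,0],
    [0,0,0],
    [0,0,0]
  ],
  "jaw": [255,255,255,255]
}}

```text
clock: 9.93
position: [597.1, 88.5, 37.5]
eef_rot: [3.141, -0.0, 1.914]
wrist_force: [-1.2, 0.6, -0.1]
opening: 24.2
grip_force: 40.0
```

{"method": "drive_tool", "body": {
  "linear": [
    [0,0,0.05],
    [0,0.3,0.1],
    [0,0.6,0.1],
    [0,0.8,0.1],
    [0,0.9,0.1],
    [0,1.0,0.1],
    [0,1.0,0.1]
  ],
  "dr": [
    [0,0,0],
    [0,0,0],
    [0,0,0],
    [0,0,0],
    [0,0,0],
    [0,0,0],
    [0,0,0]
  ],
  "jaw": [255,255,255,255,255,255,255]
}}

```text
clock: 10.8
position: [604.8, 91.0, 37.5]
eef_rot: [-3.138, 0.0, 1.914]
wrist_force: [-8.1, -1.7, 11.1]
opening: 23.4
grip_force: 40.0
```

{"method": "drive_tool", "body": {
  "linear": [
    [0.3,0,0],
    [0.6,0,0],
    [0.9,0,0],
    [1.1,0,0],
    [1.3,0,0],
    [1.35,0,0],
    [1.35,0,0]
  ],
  "dr": [
    [0,0,0],
    [0,0,0],
    [0,0,0],
    [0,0,0],
    [0,0,0],
    [0,0,0],
    [0,0,0]
  ],
  "jaw": [255,255,255,255,255,255,255]
}}

```text
clock: 11.68
position: [602.5, 101.1, 37.6]
eef_rot: [-3.141, 0.005, 1.916]
wrist_force: [-1.9, -9.8, 8.6]
opening: 24.2
grip_force: 40.0
```

```bash
cat >> h.py <<'E'
def ff():
    s=robot.read_state();a=np.radians(19.55);c,n=np.cos(a),np.sin(a);R=np.array([[c,n],[-n,c]])
    print('F fix xy',(R@s['wrist_force'][:2]).round(1),'z',s['wrist_force'][2].round(1),'pos fix',(R@(s['position'][:2]-[591.3,86.2])).round(1),s['position'][2].round(1),'yaw',s['eef_rot'].round(4),'T',s['wrist_torque'].round(2),s['opening'],s['clock'])
E
python3 -c "
from h import *
ff()"
```

```text
F fix xy [-5.1 -8.6] z 8.6 pos fix [15.6 10.3] 37.6 yaw [-3.1411  0.0054  1.9158] T [-1.87  0.52  0.04] 24.220201017799777 11.675
```

{"method": "drive_tool", "body": {
  "linear": [
    [0.1,0.05,-0.03],
    [0.2,0.1,-0.05],
    [0.3,0.15,-0.05],
    [0.3,0.15,-0.05]
  ],
  "dr": [
    [0,0,0],
    [0,0,0],
    [0,0,0],
    [0,0,0]
  ],
  "jaw": [255,255,255,255]
}}

```text
clock: 12.18
position: [601.7, 103.5, 37.7]
eef_rot: [-3.138, 0.006, 1.916]
wrist_force: [-5.0, -13.5, 7.6]
opening: 23.6
grip_force: 40.0
```

```bash
python3 -c "
from h import *
ff()"
```

```text
F fix xy [ -9.2 -11. ] z 7.6 pos fix [15.6 12.9] 37.7 yaw [-3.1379  0.006   1.916 ] T [-2.38  0.81  0.03] 23.626622119434185 12.175
```

{"method": "drive_tool", "body": {
  "linear": [
    [0.1,0.05,0],
    [0.2,0.1,0],
    [0.2,0.1,0],
    [0.2,0.1,0]
  ],
  "dr": [
    [0,0,0],
    [0,0,0],
    [0,0,0],
    [0,0,0]
  ],
  "jaw": [255,255,255,255]
}}

```text
clock: 12.68
position: [601.7, 103.7, 37.9]
eef_rot: [-3.136, 0.009, 1.917]
wrist_force: [-5.0, -19.8, 9.1]
opening: 23.7
grip_force: 40.0
```

```bash
python3 -c "
from h import *
ff()"
```

```text
F fix xy [-11.3 -17. ] z 9.1 pos fix [15.7 13. ] 37.9 yaw [-3.1362  0.0088  1.9167] T [-3.41  0.84 -0.05] 23.680441423423666 12.675
```

```bash
python3 -c "
from h import *
to(601.7,103.7,37.4,1.9157)
im,d,p,st=grab('wrist');save('w4',cv2.resize(im[90:330,200:440],None,fx=2.4,fy=2.4,interpolation=cv2.INTER_CUBIC))
X=cloud(d,p);a=np.radians(19.55);c,n=np.cos(a),np.sin(a);f=(X[...,:2]-[591.3,86.2])@np.array([[c,-n],[n,c]])
m=(abs(X[...,2]-30)<5)&(abs(f[...,0]-14)<28)&(f[...,1]<56)&(f[...,1]>30)
A=np.c_[f[m],np.ones(m.sum())];print(m.sum(),np.linalg.lstsq(A,X[m][:,2],rcond=None)[0],np.median(X[m][:,2]))
"
```

```text
lin cm [ 0.   -0.    0.05] dr [-0.005  0.009  0.001] pos [601.7 103.7  37.9] F [ -5.  -19.8   9.1] q [ 0.16  0.53  1.71 -0.01  0.91 -0.18] t 12.675
7124 [-7.07474178e-03 -1.01515766e-02  3.09404721e+01] 30.359187512608507
```

View pics/w4.png

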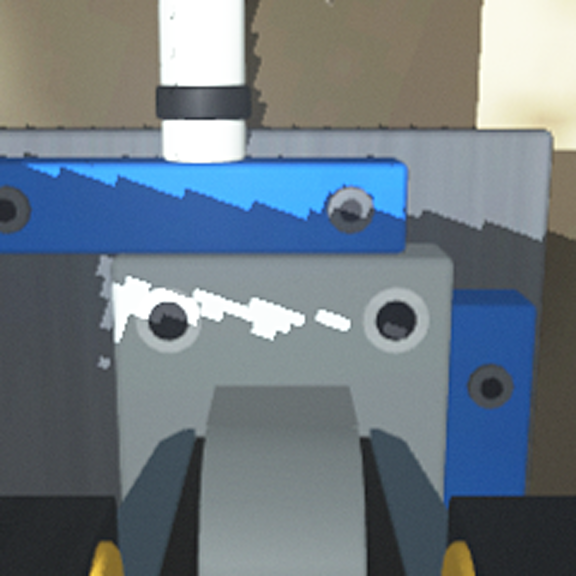

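The crop shows the bracket's foot against the short fence (edge at row 250) and the long fence (edge at column 448). The foot and tool are tilted about 0.5°, rear edge up, so I'll counter-tilt and press down slightly.

{"method": "drive_tool", "body": {
  "linear": [
    [0,0,0.05],
    [0,0,0.08],
    [0,0,0.08],
    [0,0,0.08]
  ],
  "dr": [
    [-0.003,0.005,0],
    [-0.006,0.01,0],
    [-0.006,0.01,0],
    [-0.006,0.01,0]
  ],
  "jaw": [255,255,255,255]
}}

```text
clock: 13.22
position: [601.7, 103.5, 37.5]
eef_rot: [3.141, -0.001, 1.917]
wrist_force: [-5.1, -19.2, 11.8]
opening: 23.4
grip_force: 40.0
```

```bash
cat >> h.py <<'E'
def tilt():
    ff();im,d,p,st=grab('wrist')
    X=cloud(d,p);a=np.radians(19.55);c,n=np.cos(a),np.sin(a);f=(X[...,:2]-[591.3,86.2])@np.array([[c,-n],[n,c]])
    m=(abs(X[...,2]-30)<5)&(abs(f[...,0]-14)<28)&(f[...,1]<56)&(f[...,1]>30)
    A=np.c_[f[m],np.ones(m.sum())];print(m.sum(),np.linalg.lstsq(A,X[m][:,2],rcond=None)[0],np.median(X[m][:,2]))
    to(601.7,103.7,37.4,1.9157)
E
python3 -c "
from h import *
tilt()"
```

```text
F fix xy [-11.2 -16.3] z 11.8 pos fix [15.6 12.9] 37.5 yaw [ 3.1411e+00 -8.0000e-04  1.9173e+00] T [-3.73  1.04 -0.05] 23.445916351919717 13.225
7127 [-2.29361605e-03 -2.36628810e-03  3.03723538e+01] 30.186858089141307
lin cm [0.01 0.01 0.  ] dr [ 0.    -0.001  0.002] pos [601.7 103.6  37.4] F [ -6.1 -20.4  12. ] q [ 0.15  0.53  1.71  0.    0.9  -0.2 ] t 13.275
```

{"method": "drive_tool", "body": {
  "linear": [
    [0,0.05,0.02],
    [0.05,0.12,0.03],
    [0.05,0.12,0.03],
    [0.05,0.12,0.03],
    [0.05,0.12,0.03]
  ],
  "dr": [
    [-0.001,0,0],
    [-0.003,0.002,0],
    [-0.003,0.002,0],
    [-0.003,0.002,0],
    [-0.003,0.002,0]
  ],
  "jaw": [255,255,255,255,255]
}}

```text
clock: 13.9
position: [601.7, 103.6, 37.4]
eef_rot: [3.141, -0.002, 1.918]
wrist_force: [-7.7, -22.6, 15.3]
opening: 23.8
grip_force: 40.0
```

```bash
python3 -c "
from h import *
tilt()"
```

```text
F fix xy [-14.8 -18.7] z 15.3 pos fix [15.6 12.9] 37.4 yaw [ 3.1406e+00 -2.1000e-03  1.9176e+00] T [-4.46  1.53 -0.07] 23.76993540976654 13.9
7134 [-2.18679819e-03 -1.71381776e-03  3.03442569e+01] 30.191694443578427
lin cm [0.01 0.01 0.  ] dr [ 0.001 -0.002  0.002] pos [601.6 103.6  37.4] F [ -7.2 -21.3  15.9] q [ 0.15  0.53  1.71  0.    0.9  -0.2 ] t 13.95
```

```bash
python3 -c "
from h import *
im,d,p,st=load('wrist');X=cloud(d,p);a=np.radians(19.55);c,n=np.cos(a),np.sin(a);f=(X[...,:2]-[591.3,86.2])@np.array([[c,-n],[n,c]])
F=np.dstack([f,X[...,2]]);foot=abs(X[...,2]-30)<2.5
L=[];T=[]
for v in range(150,260):
    k=np.nonzero(foot[v]&(abs(f[v,:,0]-14)<35)&(abs(f[v,:,1]-30)<26))[0]
    if len(k)>40: L.append(ray([k[0]-.5,v],30,p)[0,:2])
L=(np.array(L)-[591.3,86.2])@np.array([[c,-n],[n,c]]);L=L[(L[:,1]>28)&(L[:,1]<54)]
print('left edge',len(L),np.degrees(np.polyfit(L[:,1],L[:,0],1)[0]),np.median(L[:,0]))
hsv=cv2.cvtColor(im,cv2.COLOR_RGB2HSV);b=(cv2.inRange(hsv,(100,100,40),(125,255,255))>0)&(abs(X[...,2]-26)<2)
S=[]
for u in range(200,420):
    k=np.nonzero(b[:,u]&(abs(f[:,u,1]-67)<14)&(abs(f[:,u,0]+10)<20))[0]
    if len(k)>5: S.append(ray([u,k[-1]+.5],26,p)[0,:2])
S=(np.array(S)-[591.3,86.2])@np.array([[c,-n],[n,c]])
print('short face',len(S),np.degrees(np.polyfit(S[:,0],S[:,1],1)[0]),np.median(S[:,1]))
G=[]
for v in range(150,330):
    k=np.nonzero(b[v]&(abs(f[v,:,0]-52)<12)&(f[v,:,1]<48)&(f[v,:,1]>20))[0]
    if len(k)>5: G.append(ray([k[0]-.5,v],26,p)[0,:2])
G=(np.array(G)-[591.3,86.2])@np.array([[c,-n],[n,c]])
print('long face',len(G),np.degrees(np.polyfit(G[:,1],G[:,0],1)[0]),np.median(G[:,0]))
im,d,p,st=grab('top');hsv=cv2.cvtColor(im,cv2.COLOR_RGB2HSV);X=cloud(d,p);m=(cv2.inRange(hsv,(22,120,120),(35,255,255))>0);m[:,:150]=0;m[:,200:]=0;m[:220]=0;m[260:]=0
print('button',m.sum(),np.median(X[m],0))
ff()
"
```

```text
left edge 50 -0.4282275138184536 -15.412259106046324
short face 96 -0.15110154868826176 59.417359008640105
long face 62 -0.2233967035975083 44.8213457204612
button 85 [539.63510921 326.87437939  55.54281503]
F fix xy [-14.1 -17.4] z 16.2 pos fix [15.6 12.9] 37.4 yaw [ 3.1406e+00 -2.1000e-03  1.9176e+00] T [-4.46  1.61 -0.06] 23.72096136236304 14.0
```

Both faces agree within noise, but the bracket may be turned about 0.2°. I'll add a slight yaw correction to make it flush.

{"method": "drive_tool", "body": {
  "linear": [
    [0,0,0],
    [0,0,0],
    [0,0,0],
    [0,0,0]
  ],
  "dr": [
    [0,0,0.003],
    [0,0,0.006],
    [0,0,0.006],
    [0,0,0.006]
  ],
  "jaw": [255,255,255,255]
}}

```text
clock: 14.5
position: [601.7, 103.6, 37.4]
eef_rot: [3.141, -0.001, 1.914]
wrist_force: [-8.4, -22.0, 15.8]
opening: 23.6
grip_force: 40.0
```

```bash
python3 -c "
from h import *
tilt()"
```

```text
F fix xy [-15.3 -18. ] z 15.8 pos fix [15.6 12.9] 37.4 yaw [ 3.1406e+00 -1.5000e-03  1.9143e+00] T [-4.2   1.55  0.64] 23.623027494556183 14.5
7129 [-1.51183045e-03 -2.31946566e-03  3.03724448e+01] 30.208664930420248
lin cm [0.01 0.   0.01] dr [ 0.001 -0.001 -0.001] pos [601.7 103.6  37.5] F [ -8.1 -21.3  16.2] q [ 0.15  0.53  1.71  0.    0.9  -0.19] t 14.55
```

The turn mostly built up torque (0.64 N m), so the bracket was already flush. Backing most of it off.

{"method": "drive_tool", "body": {
  "linear": [
    [0,0,0],
    [0,0,0],
    [0,0,0],
    [0,0,0]
  ],
  "dr": [
    [0,0,-0.002],
    [0,0,-0.004],
    [0,0,-0.004],
    [0,0,-0.004]
  ],
  "jaw": [255,255,255,255]
}}

```text
clock: 15.05
position: [601.7, 103.6, 37.4]
eef_rot: [3.141, -0.002, 1.917]
wrist_force: [-6.7, -21.5, 16.3]
opening: 23.9
grip_force: 40.0
```

```bash
python3 -c "
from h import *
tilt()
print(robot.hand_in())"
```

```text
F fix xy [-13.5 -18. ] z 16.3 pos fix [15.6 12.9] 37.4 yaw [ 3.1406e+00 -1.8000e-03  1.9166e+00] T [-4.32  1.56  0.14] 23.92461723269826 15.05
7116 [-2.46645362e-03 -2.22286260e-03  3.03650642e+01] 30.193289781582795
lin cm [0.01 0.   0.  ] dr [ 0.001 -0.002  0.001] pos [601.7 103.6  37.4] F [ -8.3 -21.5  15.9] q [ 0.15  0.53  1.71  0.    0.9  -0.2 ] t 15.1
the job is handed in; nothing more can be done
None
```

I zeroed the gauge (button fully down, then back up), then set the bracket flat in the corner and handed in at 15.1 s still gripping it, pressed at about 14 N on the long fence and 18 N on the short one; hand-in gave no verdict.

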